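# Spin the index disc and brake it on its mark

## Task

Check that the index disc on the green stand runs freely: with a fingertip against one of its upright pegs, flick it into an anticlockwise spin (seen from above) and let it coast untouched for at least one full turn. Then, while it is still turning, brake it by pressing a fingertip on its flat face, clear of hub and pegs, so that it stops with the red mark at the yellow pointer, and finish with the fingertip still pressed on it, holding it there. Only touch and push: grip and lift nothing, do not shove the stand along the bench, and leave the other things alone.

Things in the scene. Friction and masses are not known exactly. Their poses are not given: they have to be found in the camera images.
- stand: Green round cast stand, 152 mm across, about 6 kg, standing loose on rubber feet on the bench; origin at the centre of its underside, z up. On its -x side a 60 mm high post (117 mm from the axis) carries a yellow pointer that points inward at the disc's rim. The disc turns on the stand's vertical axis.
- index_disc: Pale, near white disc, 190 mm across, 16 mm thick, about 1.6 kg (inertia about 0.007 kg m2), level, top face 60 mm above the bench, turning on the stand's axis. Origin on the axis at its underside. Dark hub, 40 mm across and 10 mm high; black pegs on its +y and -y sides, red mark on its -x side. From 60 to 95 mm from the axis the top face is flat and free for a braking fingertip.
- spindle (a joint): angle of the disc on the stand, rad, growing anticlockwise seen from above and counting on through the turns; 0 and every multiple of 2 pi have the red mark exactly at the pointer. It starts at rest between -5.5 and -0.7. Light bearing drag only (0.0007 N m plus 0.0006 N m per rad/s): a spin of 3 rad/s dies away over some 15 s; it stays where it stops.
- red_mark (a point): middle of the outer end of the red mark, on the top face 90 mm from the axis; the mark is a red field 30 mm wide along the rim and 32 mm long along the radius (60 to 92 mm from the axis)
- pointer_tip (a point): tip of the yellow pointer on the stand, 100 mm from the disc's axis, 60 mm above the bench; 10 mm from point red_mark when the mark is exactly at the pointer
- hub_and_pegs: the dark hub (40 mm across, 10 mm high above the disc's top face) and the two black pegs, all fixed to the disc and turning with it; origin on the axis at the disc's underside, axes as the disc's
- hub (a point): point on the disc's axis at the height of its top face (60 mm above the bench)
- peg_a (a point): top centre of one black peg (12 mm across, 28 mm high above the disc's top face, 50 mm from the axis), 88 mm above the bench; on the disc's +y side
- peg_b (a point): the same on the other peg, on the disc's -y side
- trickler: bystander: small green and black hopper on a round foot, 66x95x80 mm; origin under its centre; leave alone
- bore_brush: bystander: brush with blue handle, 16x158x16 mm, lying along its y; leave alone
- deburr_tool: bystander: grey knurled hand tool, 16x80x15 mm, lying along its y; leave alone
- lube_tin: bystander: round yellow tin, 66 mm across, 26 mm high; leave alone
- seating_die: bystander: steel threaded die, 30x82x30 mm, lying along its y; leave alone

How it is judged:
On the way, in this order (a step that is already met when the one before it is completed fails the run):
1. the disc spins anticlockwise, untouched, for at least 1 s (velocity of joint spindle above 0.4 rad/s and contact force between the fingers and index_disc below 0.05 N), for 1 s.
2. after at least one full turn a fingertip touches the face of the disc (not its hub or pegs) while it still turns, with the mark close to the pointer (contact force between the fingers and index_disc above 0.2 N and contact force between the fingers and hub_and_pegs below 0.1 N and velocity of joint spindle above 0.12 rad/s and value of joint spindle above 5.3 rad and horizontal distance between red_mark and pointer_tip below 0.06 m).
3. the disc stands still with the red mark at the pointer (horizontal distance between red_mark and pointer_tip below 0.0195 m and velocity of joint spindle between -0.05 and 0.05 rad/s), for 0.3 s.
At the end, for the whole second after the job is handed in: The disc is held still (under 0.05 rad/s) with the red mark at the pointer (red_mark within 19.5 mm, level, of pointer_tip: about 10 degrees off at most), after at least a full turn, fingers pressing on the disc with over 0.5 N, not on hub or pegs; the stand on the bench and upright (all of step 3 and value of joint spindle above 5.3 rad and contact force between the fingers and index_disc above 0.5 N and contact force between the fingers and hub_and_pegs below 0.1 N and height (world z) of stand below 0.005 m and angle between stand's own z axis and vertical below 0.05 rad); the arm keeps its last pose, push and grip.
It fails at once if the stand is lifted, tipped or shoved more than 20 mm (distance of stand from where it was at the start of the episode above 0.02 m or height (world z) of stand above 0.006 m or angle between stand's own z axis and vertical above 0.1 rad).
It fails at once if a bystander is moved more than 20 mm (distance of any of trickler, bore_brush, deburr_tool, lube_tin, seating_die from where it was at the start of the episode above 0.02 m).
It also fails if it takes over 58 s, if anything falls off the work surface, if the arm or the gripper's body presses on something with over 40 N, if the wrist force passes 120 N, or if a joint passes its speed limit or range.

## Robot

A 6-joint arm with a two-finger parallel gripper is mounted at the origin on a cart in front of the work surface, level with it; the furniture and walls round the work are solid. World frame = base frame: x ahead of the robot, y to its left, z up, the work surface at z = 0. Lengths are in m, angles in rad, forces in N, time in s.
With the tool pointing down it reaches from about 0.35 to 0.85 m from the base axis. Payload 8.1 kg.
Tool frame: the origin (TCP) lies at the centre of the arm's flange, where the gripper is bolted on; the fingertips stand 186 mm ahead of it and the grasp point (between the pads) lies 167 mm ahead of it (robot.grasp_offset is the distance from the TCP to the grasp point, in m); z points along the fingers, y is the line along which they close (so a half turn about z gives the same grasp; the last joint's range is limited). The gripper opens to 93 mm and grips with 3 to 60 N. Pads are 15 mm wide; open, the fingers measure 128 mm over their backs; the gripper's body (75 mm by 188 mm) begins 65 mm behind the grasp point.
Start: joints at [-1.203, 0.13, 1.488, -0, 1.523, -0.085], TCP at [0.263, -0.54, 0.405] pointing down, gripper open.
Joint ranges: [-2.96, 2.96], [-0.89, 2.26], [0.02, 2.5], [-1.34, 4.48], [0, 2.73], [-2.66, 2.66]. Speed limits (rad/s): [2.39, 2.39, 2.79, 3.14, 3.14, 3.14].

## Interface

Orientations are given as a rotation vector (axis times angle).
In Python, from plant import robot gives the robot as it stands.
- The arm moves only by the tool drive_tool, never from a script. Its argument "moves" is one flat list of numbers, 7 for each row, row after row: the finger opening in mm, from 0 to 93, then the shift along the tool's x, y, z in mm, then the turn, a rotation vector about the tool's x, y, z in degrees. A call has 1 to 8 rows; each row shifts and turns the commanded pose from where the row before left it, along the tool's axes as they then stand; what a row does not reach is not made up. A row lasts 1/10 s, in which the tool goes at most 50 mm and 8.59 degrees, less where a joint would pass 70% of its speed; a pose out of reach is approached as far as the arm can. A call is refused whole if a number of a shift passes 50 or a number of a turn 8.59, either way. A call with a gripper value outside its range is refused whole. The fingers move at their own pace and stop on an object; "grip_force" is the grip in N (left out, the last holds). Time passes only in rows, so rows that do not move let the fingers close. It gives the time, the measured TCP pose, the force, the opening and the grip force at its end, in the units of the state.
- robot.read_state(): the state, without advancing time (a new reading comes with each control period).
- robot.read_camera(name): name is "scene" or "top"; returns a dict with "color" (384x512x3 uint8, red, green, blue), "depth" (384x512 float32, m along the optical axis (not along the pixel's ray), 0 where there is no reading), "mtx" (3x3 intrinsics, pixels), "R" (3x3) and "t" (3): a world point X has camera coordinates R X + t. Camera axes: x right, y down, z forward; pixel columns grow to the right and rows downward; lengths in m; the calibration is good to about 2 mm. A picture is of the moment at which its call begins.
- robot.close_job(): hands the job in; it is judged then, once.
The state is a dict: "t": time; "q": joint angles; "dq": joint speeds; "joint_torque": joint torques, N m; "tool_pos": TCP position; "orientation": TCP orientation; "force": force on the tool from outside, world axes, zero at the start; "wrist_torque": the same for the moment, N m; "opening": finger opening in m; "gripper_force": force on a finger pad.
Only numpy, scipy, OpenCV 4.12 (cv2) and the standard library are available. Lean on these libraries where they do the work, as an engineer would, in place of code of your own. Each camera call takes 0.05 s, during which the arm holds its last target. There are 200 camera calls.

## Working session

There is one attempt and no reset: what is moved stays moved. The work goes in short steps, Python scripts to look and compute and a tool call to move; the robot and the scene stay as the last step left them, time stands still between calls to the robot, and variables do not carry over. Pictures are saved under pics/ and viewed, at most 10 in all, crops included, and the job is handed in when it is done.

Besides the shell and the picture viewer there is one more tool, called after "Call:" as name(argument=value, ...), one argument or row to a line, values as JSON. drive_tool: Moves the arm, as the interface text tells. Its arguments: {"type":"object","properties":{"moves":{"type":"array","items":{"type":"number"}},"grip_force":{"type":"number"}},"required":["moves"]}

```bash
mkdir -p pics; ls; python3 - <<'E'
from plant import robot
import cv2,numpy as np
s=robot.read_state();print(s)
a=robot.read_camera("top");b=robot.read_camera("scene")
for n,c in(("top",a),("scene",b)):
    cv2.imwrite(f"pics/{n}0.png",c["color"][:,:,::-1]);print(n,c["mtx"],c["R"],c["t"])
    np.savez(f"{n}0.npz",**c)
E
```

```text
pics
{'t': 0.0, 'q': array([-1.20342667e+00,  1.31161326e-01,  1.48927225e+00,  5.32297756e-07,
        1.52300371e+00, -8.54033193e-02]), 'dq': array([ 0.00095893, -0.00103509,  0.00054878, -0.00011903, -0.00053514,
        0.00024495]), 'joint_torque': array([-1.89327569e-03, -5.59835172e+01, -4.91766858e+01,  7.66878971e-02,
        3.50643753e-02, -1.63457521e-04]), 'tool_pos': array([ 0.26241243, -0.53931936,  0.4036909 ]), 'orientation': array([-3.05965144e+00, -7.04744633e-01,  4.06089732e-04]), 'force': array([ 0.52424298, -0.24647952,  1.21368281]), 'wrist_torque': array([ 0.03755594,  0.03927321, -0.0148693 ]), 'gripper_force': 0.0, 'opening': 0.09296314790990932}
top [[496.28769984   0.         254.91916877]
 [  0.         496.28769984 187.12697692]
 [  0.           0.           1.        ]] [[-7.47637923e-02 -9.97201012e-01 -7.18878300e-04]
 [-9.75947273e-01  7.33183278e-02 -2.05307922e-01]
 [ 2.04785975e-01 -1.46480115e-02 -9.78697165e-01]] [0.37357211 0.52603712 1.28831209]
scene [[427.24231986   0.         256.73582638]
 [  0.         427.24231986 190.60347195]
 [  0.           0.           1.        ]] [[-0.89044867 -0.45469734  0.01874809]
 [-0.26432536  0.48322302 -0.83464221]
 [ 0.37045008 -0.74816164 -0.55047334]] [0.63317545 0.05617765 1.16006109]
```

View pics/top0.png

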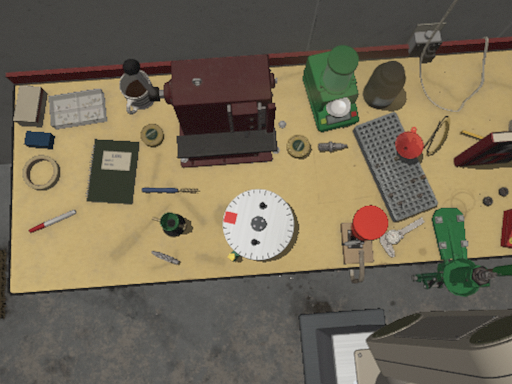

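View pics/scene0.png

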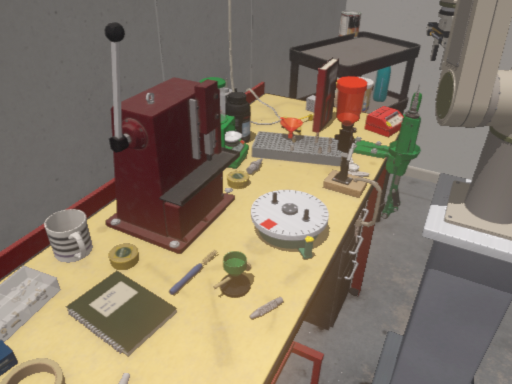

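Top view: disc hub near (259,224), pegs at (263,206) and (254,242), red mark at (231,218), and pointer at (233,257). In the scene view, the disc is clear of the press, with the hopper post to its right.

```bash
cat > h.py <<'E'
import cv2,numpy as np
def ray(c,u,v,z):
    d=c["R"].T@np.linalg.inv(c["mtx"])@np.array([u,v,1.]);o=-c["R"].T@c["t"]
    return (o+d*(z-o[2])/d[2])
def proj(c,X):
    p=c["mtx"]@(c["R"]@np.asarray(X)+c["t"]);return p[:2]/p[2]
def blobs(m,amin=5):
    n,l,s,ce=cv2.connectedComponentsWithStats(m.astype(np.uint8))
    return [(ce[i],s[i,4]) for i in range(1,n) if s[i,4]>=amin]
def hsv(c): return cv2.cvtColor(c["color"],cv2.COLOR_RGB2HSV)
def red(c): 
    h=hsv(c);return ((h[...,0]<8)|(h[...,0]>172))&(h[...,1]>150)&(h[...,2]>120)
E
python3 - <<'E'
from h import *
T=np.load("top0.npz");h=hsv(T)
win=np.zeros(h.shape[:2],bool);win[180:270,215:305]=1
w=(h[...,1]<50)&(h[...,2]>150)&win
w=max(blobs(w),key=lambda b:b[1]);print("white",w)
# disc edge by convex hull ellipse
m=((h[...,1]<50)&(h[...,2]>150)&win).astype(np.uint8)
m=cv2.morphologyEx(m,cv2.MORPH_OPEN,np.ones((3,3)))
cs=max(cv2.findContours(m,0,1)[0],key=cv2.contourArea);e=cv2.fitEllipse(cv2.convexHull(cs));print("ell",e,ray(T,*e[0],.06))
for b in blobs(red(T)&win): print("red",b,ray(T,*b[0],.06))
d=(h[...,2]<70)&win
for b in blobs(d): print("dark",b,ray(T,*b[0],.088),ray(T,*b[0],.07))
y=(h[...,0]>22)&(h[...,0]<35)&(h[...,1]>190)&(h[...,2]>150);y[:245]=0;y[268:]=0;y[:,:222]=0;y[:,245:]=0
for b in blobs(y): print("yel",b,ray(T,*b[0],.06))
# heights map around
c=T;v,u=np.mgrid[0:384,0:512];D=c["depth"]
P=(np.stack([u,v,np.ones_like(u)],-1)@np.linalg.inv(c["mtx"]).T)*D[...,None]
W=(P-c["t"])@c["R"]
for y0 in np.arange(-.5,.5,.1):
  print("%.1f"%y0,[ "%.2f"%(W[...,2][(abs(W[...,0]-x0)<.05)&(abs(W[...,1]-y0)<.05)&(D>0)].max(initial=-1)) for x0 in np.arange(.3,1.01,.1)])
E
```

```text
white (array([258.75056433, 224.3981377 ]), np.int32(3544))
ell ((257.7683410644531, 224.07569885253906), (70.7863540649414, 71.10779571533203), 73.94955444335938) [0.45093856 0.33318651 0.06      ]
red (array([230.01923077, 217.125     ]), np.int32(104)) [0.47502587 0.40542324 0.06      ]
dark (array([262.69230769, 205.34615385]), np.int32(26)) [0.49544176 0.31700933 0.088     ] [0.49850405 0.31650606 0.07      ]
dark (array([254.34615385, 241.84615385]), np.int32(26)) [0.40193264 0.34590426 0.088     ] [0.40368112 0.34580695 0.07      ]
dark (array([236.46153846, 257.61538462]), np.int32(13)) [0.36513571 0.39459138 0.088     ] [0.36636719 0.39517814 0.07      ]
-0.5 ['-0.86', '-1.00', '-1.00', '-1.00', '-1.00', '-1.00', '0.03', '-1.00']
-0.4 ['0.01', '0.05', '0.02', '0.09', '0.03', '0.02', '0.23', '0.23']
-0.3 ['0.13', '0.06', '0.02', '0.24', '0.03', '0.02', '0.25', '0.24']
-0.2 ['0.25', '0.03', '0.04', '0.24', '0.04', '0.04', '0.33', '0.25']
-0.1 ['0.05', '0.04', '0.06', '0.10', '0.10', '0.17', '0.27', '0.27']
-0.0 ['0.03', '0.04', '0.06', '0.09', '0.06', '0.17', '0.28', '0.28']
0.1 ['0.05', '0.33', '0.01', '0.02', '0.09', '0.26', '0.30', '0.29']
0.2 ['0.01', '0.06', '0.06', '0.03', '0.03', '0.14', '0.31', '0.30']
0.3 ['0.01', '0.09', '0.09', '0.32', '0.35', '0.33', '0.32', '0.32']
0.4 ['0.01', '0.09', '0.07', '0.16', '0.35', '0.33', '0.33', '0.33']
```

```bash
python3 -c "
import cv2;a=cv2.imread('pics/top0.png')[175:275,205:315];cv2.imwrite('pics/crop.png',cv2.resize(a,None,fx=5,fy=5,interpolation=2))"
```

```text
(no output)
```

View pics/crop.png

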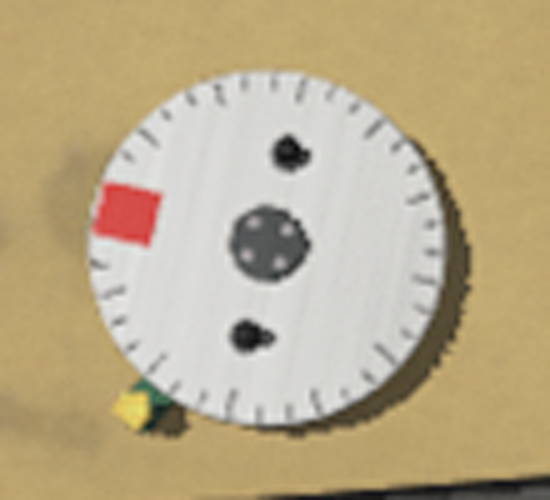

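Call:
drive_tool(
  moves=[0, 0, 0, -45, 0, 0, 0, 0, 0, 0, -50, 0, 0, 0, 0, 0, 0, -50, 0, 0, 0, 0, 0, 0, -50, 0, 0, 0, 0, 33.4, -32.6, 0, 0, 0, 0, 0, 33.4, -32.6, 0, 0, 0, 0, 0, 33.4, -32.6, 0, 0, 0, 0, 0, 33.4, -32.6, 0, 0, 0, 0],
  grip_force=10,
)

```text
t: 0.9
tool_pos: [0.3259, -0.3623, 0.5992]
orientation: [-3.061, -0.704, 0.0]
force: [2.3, 0.8, -0.1]
opening: 0.0338
gripper_force: 0.0
```

Call:
drive_tool(
  moves=[0, 33.4, -32.6, 0, 0, 0, 0, 0, 33.4, -32.6, 0, 0, 0, 0, 0, 33.4, -32.6, 0, 0, 0, 0, 0, 33.4, -32.6, 0, 0, 0, 0, 0, 33.4, -32.6, 0, 0, 0, 0, 0, 33.4, -32.6, 0, 0, 0, 0, 0, 0, 0, 0, 0, 0, 0],
)

```text
t: 1.6
tool_pos: [0.4212, -0.0957, 0.5996]
orientation: [-3.057, -0.716, -0.001]
force: [-0.1, -0.1, 0.5]
opening: 0.0007
gripper_force: 0.0
```

Call:
drive_tool(
  moves=[0, 19.5, -44.4, 0, 0, 0, 0, 0, 19.5, -44.4, 0, 0, 0, 0, 0, 19.5, -44.4, 0, 0, 0, 0, 0, 19.5, -44.4, 0, 0, 0, 0, 0, 19.5, -44.4, 0, 0, 0, -8.5, 0, 0, 0, 0, 0, 0, -8.5, 0, 0, 0, 0, 0, 0, -8.5, 0, 0, 0, 0, 0, 0, -8.5],
)

```text
t: 2.4
tool_pos: [0.4109, 0.1421, 0.5993]
orientation: [2.716, 1.579, -0.002]
force: [0.8, 0.0, 0.6]
opening: 0.0002
gripper_force: 0.0
```

Call:
drive_tool(
  moves=[0, 0, 0, 0, 0, 0, -8.55, 0, 0, 0, 0, 0, 0, -8.55, 0, 0, 0, 0, 0, 0, -8.55, 0, 0, 0, 0, 0, 0, -8.55, 0, 0, 0, 0, 0, 0, -8.55, 0, 0, 0, 0, 0, 0, -8.55, 0, 0, 0, 0, 0, 0, -8.55, 0, 0, 0, 0, 0, 0, -8.55],
)

```text
t: 3.2
tool_pos: [0.4111, 0.1413, 0.5994]
orientation: [-1.361, -2.831, 0.001]
force: [0.7, 0.1, 0.1]
opening: 0.0007
gripper_force: 0.0
```

Call:
drive_tool(
  moves=[0, 0, 0, 0, 0, 0, -8.55, 0, 0, 0, 0, 0, 0, -8.55, 0, 0, 0, 0, 0, 0, -8.55, 0, 0, 0, 0, 0, 0, -8.55, 0, 0, 0, 0, 0, 0, -8.55, 0, 0, 0, 0, 0, 0, -8.55, 0, 0, 0, 0, 0, 0, 0],
)

```text
t: 3.9
tool_pos: [0.411, 0.1414, 0.5994]
orientation: [-0.007, -3.141, 0.001]
force: [-0.5, -0.4, 0.4]
opening: 0.0003
gripper_force: 0.0
```

```bash
python3 - <<'E'
from plant import robot
from h import *
s=robot.read_state();print(s["t"],s["q"],s["tool_pos"],s["orientation"])
T=np.load("top0.npz");print(ray(T,231.6,256.6,.06))
E
```

```text
3.9 [ 2.13282525e-01 -3.07641645e-01  1.54875405e+00 -2.33937858e-04
  1.90119828e+00 -1.35318836e+00] [0.41102513 0.14136208 0.59939135] [-6.91202847e-03 -3.14093087e+00  5.80601469e-04]
[0.37063586 0.40802143 0.06      ]
```

Call:
drive_tool(
  moves=[0, 9.75, 47.7, 0, 0, 0, 0, 0, 9.75, 47.7, 0, 0, 0, 0, 0, 9.75, 47.7, 0, 0, 0, 0, 0, 9.75, 47.7, 0, 0, 0, 0, 0, 0, 0, 50, 0, 0, 0, 0, 0, 0, 50, 0, 0, 0, 0, 0, 0, 50, 0, 0, 0, 0, 0, 0, 50, 0, 0, 0],
)

```text
t: 4.7
tool_pos: [0.3729, 0.3327, 0.3976]
orientation: [0.018, 3.141, -0.0]
force: [1.0, -0.5, 0.2]
opening: 0.0005
gripper_force: 0.0
```

Call:
drive_tool(
  moves=[0, 0, 0, 50, 0, 0, 0, 0, 0, 0, 50, 0, 0, 0, 0, 0, 0, 40, 0, 0, 0, 0, 0, 0, 0, 0, 0, 0, 0, 0, 0, 0, 0, 0, 0],
)

```text
t: 5.2
tool_pos: [0.3731, 0.3327, 0.26]
orientation: [-0.014, -3.14, 0.002]
force: [0.0, 0.7, 0.4]
opening: 0.0003
gripper_force: 0.0
```

```bash
python3 - <<'E'
from plant import robot
from h import *
s=robot.read_state();print(s["t"],s["q"],s["tool_pos"],s["orientation"],s["force"])
c=robot.read_camera("top");cv2.imwrite("pics/top1.png",cv2.resize(c["color"][130:290,150:360,::-1],None,fx=3,fy=3))
E
```

```text
5.2 [ 6.25660001e-01 -1.84668747e-02  1.91555484e+00 -5.28690066e-05
  1.24615956e+00 -9.35928436e-01] [0.37314054 0.33274281 0.26004779] [-1.44311046e-02 -3.14025169e+00  1.59491854e-03] [0.01078171 0.6921989  0.3703077 ]
```

View pics/top1.png

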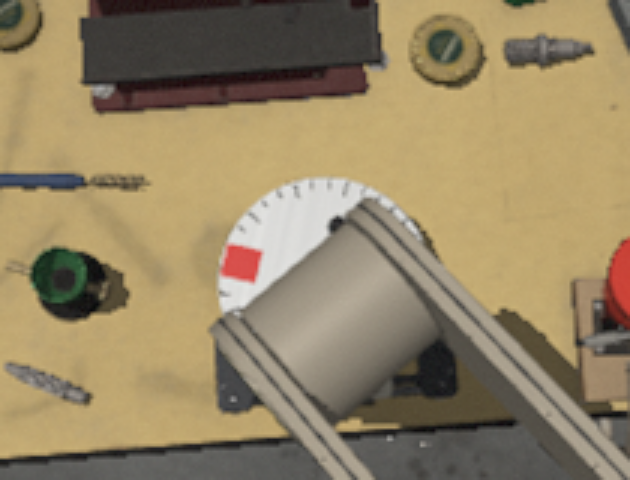

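The top view shows the gripper body over the disc's near side, with the mark still visible at (240,263) of the crop. Next I'll touch the face lightly to find its height.

Call:
drive_tool(
  moves=[0, 0, 0, 8, 0, 0, 0, 0, 0, 0, 2, 0, 0, 0, 0, 0, 0, 2, 0, 0, 0],
)

```text
t: 5.55
tool_pos: [0.3734, 0.3333, 0.2488]
orientation: [0.01, 3.14, 0.002]
force: [0.3, -0.4, 1.0]
opening: 0.0004
gripper_force: 0.0
```

Call:
drive_tool(
  moves=[0, 0, 0, 2, 0, 0, 0, 0, 0, 0, 0, 0, 0, 0],
)

```text
t: 5.75
tool_pos: [0.3732, 0.3333, 0.2463]
orientation: [0.01, 3.141, 0.001]
force: [0.1, -0.3, 2.4]
opening: 0.001
gripper_force: 1.7
```

Call:
drive_tool(
  moves=[0, 0, 0, 1.5, 0, 0, 0, 0, 0, 0, 0, 0, 0, 0],
)

```text
t: 5.95
tool_pos: [0.3732, 0.3339, 0.2462]
orientation: [0.01, 3.141, 0.003]
force: [-6.1, -1.2, 14.4]
opening: 0.0007
gripper_force: 7.4
```

Call:
drive_tool(
  moves=[0, 0, 0, -46, 0, 0, 0, 0, -14, 28, 0, 0, 0, 0, 0, -14, 28, 0, 0, 0, 0, 0, 0, 0, 34, 0, 0, 0, 0, 0, 0, 0, 0, 0, 0],
)

```text
t: 6.45
tool_pos: [0.4, 0.3882, 0.2521]
orientation: [-0.009, -3.136, 0.007]
force: [-1.2, -0.7, -1.6]
opening: -0.0
gripper_force: 0.0
```

```bash
python3 - <<'E'
from plant import robot
from h import *
s=robot.read_state();print(s["t"],s["tool_pos"],s["orientation"],s["force"])
for n in("top","scene"):
    c=robot.read_camera(n)
    o=c["color"][160:280,200:330] if n=="top" else c["color"][150:290,210:370]
    cv2.imwrite(f"pics/{n}2.png",cv2.resize(o[:,:,::-1],None,fx=4,fy=4))
    np.savez(n+"2.npz",**c)
    win=np.zeros((384,512),bool)
    if n=="top": win[180:270,215:305]=1
    else: win[180:250,245:335]=1
    for b in blobs(red(c)&win): print(n,b,ray(c,*b[0],.06))
E
python3 -c "
import cv2,numpy as np
a=cv2.imread('pics/top2.png');b=cv2.imread('pics/scene2.png');h=max(a.shape[0],b.shape[0])
f=lambda i:cv2.copyMakeBorder(i,0,h-i.shape[0],0,0,0)
j=np.hstack([f(a),f(b)]);cv2.imwrite('pics/both2.png',cv2.resize(j,(800,int(h*800/j.shape[1]))))"
```

```text
6.45 [0.39999071 0.38820751 0.25214417] [-0.00885814 -3.13637913  0.00682493] [-1.15276459 -0.71791322 -1.60392733]
scene (array([269.06666667, 224.14666667]), np.int32(75)) [0.47193318 0.40751032 0.06      ]
```

View pics/both2.png

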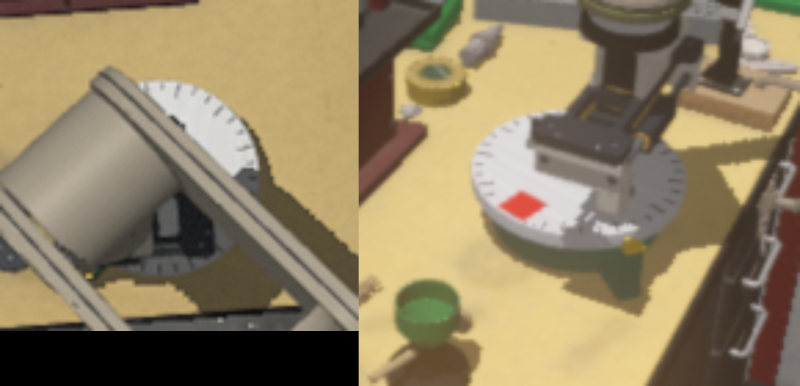

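The scene view shows the finger behind the near peg, with both the mark and the pointer visible, so I can flick now.

Call:
drive_tool(
  moves=[0, 0, -8, 0, 0, 0, 0, 0, 0, -9, 0, 0, 0, 0, 0, 0, -10, 0, 0, 0, 0, 0, 0, -11, 0, 0, 0, 0, 0, 0, -12, 0, 0, 0, 0, 0, 0, -12, 0, 0, 0, 0, 0, 0, 15, -40, 0, 0, 0, 0, 10, 10, -40, 0, 0, 0],
)

```text
t: 7.35
tool_pos: [0.3911, 0.3504, 0.3357]
orientation: [-0.013, -3.139, 0.004]
force: [0.5, 1.4, 0.7]
opening: 0.0005
gripper_force: 0.0
```

```bash
cat > trk.py <<'E'
from plant import robot
from h import *
import sys
C=np.array([.449,.332])
def ang(c):
    win=np.zeros((384,512),bool);win[180:255,235:340]=1
    b=[x for x in blobs(red(c)&win,15)]
    if not b: return None
    b=max(b,key=lambda x:x[1]);p=ray(c,*b[0],.06)[:2]-C
    return np.rad2deg(np.arctan2(p[1],p[0]))-136.3,np.hypot(*p),b[1]
for i in range(int(sys.argv[1])):
    t=robot.read_state()["t"];c=robot.read_camera("scene");a=ang(c)
    print(round(t,3),None if a is None else np.round(a,3))
s=robot.read_state();print(s["t"],s["tool_pos"],s["orientation"])
E
python3 trk.py 10
```

```text
7.35 None
7.4 [33.167  0.071 22.   ]
7.45 [35.978  0.073 55.   ]
7.5 [40.223  0.075 58.   ]
7.55 None
7.6 None
7.65 None
7.7 None
7.75 None
7.8 None
7.85 [0.39091049 0.35137517 0.33478424] [-1.04485116e-02 -3.13956678e+00  2.45147160e-03]
```

Call:
drive_tool(
  moves=[0, 9, -9.5, 0, 0, 0, 0, 0, 9, -9.5, 0, 0, 0, 0, 0, 0, 0, 35, 0, 0, 0, 0, 0, 0, 34, 0, 0, 0, 0, 0, 0, 0, 0, 0, 0],
)

```text
t: 8.35
tool_pos: [0.3709, 0.3313, 0.2618]
orientation: [-0.01, -3.134, 0.009]
force: [-0.3, -0.4, -1.5]
opening: 0.0006
gripper_force: 0.0
```

```bash
python3 trk.py 26
```

```text
8.35 [-1.87226e+02  7.70000e-02  5.10000e+01]
8.4 [-1.79884e+02  7.70000e-02  5.10000e+01]
8.45 [-1.72717e+02  7.80000e-02  5.20000e+01]
8.5 [-1.65762e+02  7.80000e-02  5.10000e+01]
8.55 [-1.59493e+02  7.80000e-02  5.40000e+01]
8.6 [-1.52512e+02  7.90000e-02  5.00000e+01]
8.65 [-1.4601e+02  7.8000e-02  5.3000e+01]
8.7 [-1.39694e+02  7.90000e-02  5.60000e+01]
8.75 [-1.33081e+02  7.90000e-02  5.50000e+01]
8.8 [-1.26625e+02  8.00000e-02  5.60000e+01]
8.85 [-1.19978e+02  8.00000e-02  5.70000e+01]
8.9 [-1.13776e+02  8.00000e-02  5.80000e+01]
8.95 [-1.08262e+02  8.00000e-02  5.50000e+01]
9.0 [-1.01281e+02  8.00000e-02  6.40000e+01]
9.05 [-9.5007e+01  8.0000e-02  6.2000e+01]
9.1 [-8.838e+01  8.000e-02  6.400e+01]
9.15 [-8.2195e+01  8.0000e-02  6.6000e+01]
9.2 [-76.312   0.08   69.   ]
9.25 [-70.089   0.08   69.   ]
9.3 [-63.987   0.079  72.   ]
9.35 [-58.04    0.079  74.   ]
9.4 [-52.163   0.079  74.   ]
9.45 [-45.692   0.078  77.   ]
9.5 [-39.795   0.078  73.   ]
9.55 [-33.587   0.078  75.   ]
9.6 [-27.674   0.077  73.   ]
9.65 [0.37298784 0.33304179 0.26724962] [ 9.89078017e-03  3.14156997e+00 -4.34799436e-06]
```

Call:
drive_tool(
  moves=[0, 0, 0, 8, 0, 0, 0, 0, 0, 0, 7, 0, 0, 0, 0, 0, 0, 0, 0, 0, 0, 0, 0, 0, 0, 0, 0, 0, 0, 0, 0, 0, 0, 0, 0, 0, 0, 0, 0, 0, 0, 0, 0, 0, 0, 0, 0, 0, 0, 0, 0, 0, 0, 0, 0, 0],
)

```text
t: 10.45
tool_pos: [0.3731, 0.3331, 0.2525]
orientation: [0.01, 3.141, 0.0]
force: [-0.0, 0.4, -0.4]
opening: 0.0003
gripper_force: 0.0
```

Call:
drive_tool(
  moves=[0, 0, 0, 0, 0, 0, 0, 0, 0, 0, 0, 0, 0, 0, 0, 0, 0, 0, 0, 0, 0, 0, 0, 0, 0, 0, 0, 0, 0, 0, 0, 0, 0, 0, 0, 0, 0, 0, 0, 0, 0, 0, 0, 0, 0, 0, 0, 0, 0, 0, 0, 0, 0, 0, 0, 0],
)

```text
t: 11.25
tool_pos: [0.373, 0.333, 0.2522]
orientation: [-0.01, -3.142, 0.0]
force: [0.2, 0.4, 0.2]
opening: 0.0008
gripper_force: 0.0
```

Call:
drive_tool(
  moves=[0, 0, 0, 0, 0, 0, 0, 0, 0, 0, 0, 0, 0, 0, 0, 0, 0, 0, 0, 0, 0, 0, 0, 0, 0, 0, 0, 0, 0, 0, 0, 0, 0, 0, 0],
)

```text
t: 11.75
tool_pos: [0.373, 0.3331, 0.2522]
orientation: [-0.01, -3.142, -0.0]
force: [0.2, -0.2, 0.1]
opening: 0.0005
gripper_force: 0.0
```

```bash
python3 trk.py 12
```

```text
11.75 [-1.46489e+02  7.80000e-02  5.60000e+01]
11.8 [-1.41768e+02  7.90000e-02  5.50000e+01]
11.85 [-1.3768e+02  7.9000e-02  5.8000e+01]
11.9 [-1.33081e+02  7.90000e-02  5.50000e+01]
11.95 [-1.28339e+02  8.00000e-02  5.50000e+01]
12.0 [-1.23901e+02  8.00000e-02  5.50000e+01]
12.05 [-1.19135e+02  8.00000e-02  5.70000e+01]
12.1 [-1.15136e+02  8.00000e-02  6.00000e+01]
12.15 [-1.10929e+02  8.00000e-02  5.70000e+01]
12.2 [-1.06253e+02  8.00000e-02  6.50000e+01]
12.25 [-1.01649e+02  8.10000e-02  6.20000e+01]
12.3 [-9.7602e+01  8.0000e-02  6.4000e+01]
12.35 [0.37299974 0.3330382  0.252254  ] [9.85188481e-03 3.14154212e+00 2.27710376e-05]
```

Call:
drive_tool(
  moves=[0, 0, 0, 2, 0, 0, 0, 0, 0, 0, 1, 0, 0, 0, 0, 0, 0, 0, 0, 0, 0, 0, 0, 0, 0, 0, 0, 0, 0, 0, 0, 0, 0, 0, 0, 0, 0, 0, 0, 0, 0, 0],
)

```text
t: 12.95
tool_pos: [0.373, 0.3331, 0.2493]
orientation: [0.01, 3.142, -0.0]
force: [-0.1, 1.2, -0.5]
opening: 0.0007
gripper_force: 0.0
```

```bash
python3 trk.py 2; python3 - <<'E'
from plant import robot
from h import *
c=robot.read_camera("scene");np.savez("s3.npz",**c)
h=hsv(c);y=(h[...,0]>20)&(h[...,0]<32)&(h[...,1]>200)&(h[...,2]>120)
m=np.zeros((384,512),bool);m[225:265,290:325]=1
for b in blobs(y&m): print(b,ray(c,*b[0],.06))
cv2.imwrite("pics/s3.png",cv2.resize(c["color"][170:270,230:340,::-1],None,fx=6,fy=6))
print(robot.read_state()["t"])
E
```

```text
12.95 [-43.643   0.078  76.   ]
13.0 [-39.795   0.078  73.   ]
13.05 [0.3730102  0.33308532 0.24931492] [9.76694869e-03 3.14144494e+00 1.93334559e-04]
13.1
```

View pics/s3.png

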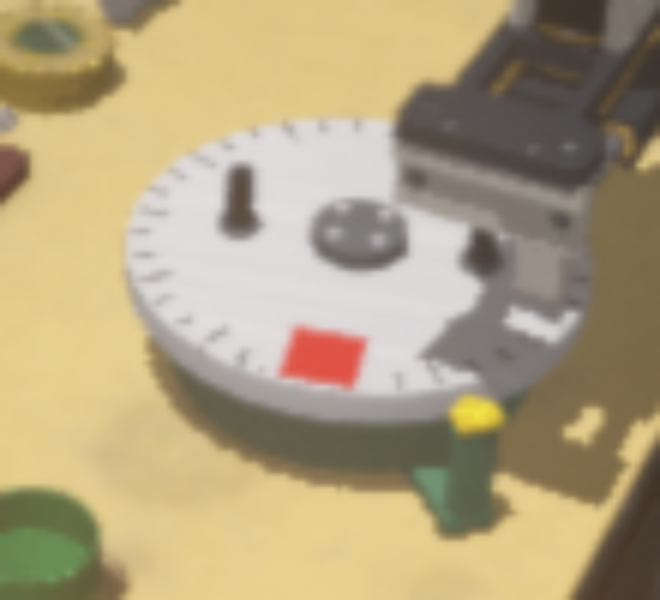

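The scene view shows the mark at crop (323,357), approaching the pointer at (475,405). I'll check the pointer's angle in this view.

```bash
python3 - <<'E'
from h import *
c=np.load("s3.npz")
for u,v in((470,400),(460,402),(478,408)):
  p=ray(c,230+u/6,170+v/6,.06)[:2]-[.449,.332];print(p,np.hypot(*p),np.rad2deg(np.arctan2(p[1],p[0])))
p=ray(c,230+360/6,170+234/6,.07)[:2];print("hub",p)
p=ray(c,230+323/6,170+357/6,.06)[:2]-[.449,.332];print(p,np.rad2deg(np.arctan2(p[1],p[0]))-136.3)
E
```

```text
[-0.07470615  0.07463663] 0.10560130855292287 135.02667088633532
[-0.07182374  0.07752072] 0.1056792879789054 132.8154218317691
[-0.07905293  0.07759116] 0.11076892016066116 135.53465626436594
hub [0.4478915  0.34159761]
[-0.01558683  0.0773443 ] -34.90606182393603
```

Call:
drive_tool(
  moves=[0, 0, 0, 0, 0, 0, 0, 0, 0, 0, 0, 0, 0, 0, 0, 0, 0, 2, 0, 0, 0, 0, 0, 0, 2.5, 0, 0, 0, 0, 0, 0, 0, 0, 0, 0, 0, 0, 0, 0, 0, 0, 0, 0, 0, 0, 0, 0, 0, 0, 0, 0, 0, 0, 0, 0, 0],
)

```text
t: 13.9
tool_pos: [0.3731, 0.3337, 0.2463]
orientation: [0.01, 3.141, 0.003]
force: [-4.9, -0.2, 13.5]
opening: 0.0005
gripper_force: 6.4
```

```bash
python3 trk.py 3; python3 - <<'E'
from plant import robot
from h import *
c=robot.read_camera("scene")
cv2.imwrite("pics/s4.png",cv2.resize(c["color"][170:270,230:340,::-1],None,fx=6,fy=6))
s=robot.read_state();print(s["t"],s["force"])
E
```

```text
13.9 [-8.021  0.076 46.   ]
13.95 [-8.116  0.076 46.   ]
14.0 [-8.203  0.076 45.   ]
14.05 [0.37312587 0.33371062 0.24624597] [9.56949198e-03 3.14090166e+00 2.68264032e-03]
14.1 [-5.45501342 -0.1865139  12.92008633]
```

View pics/s4.png

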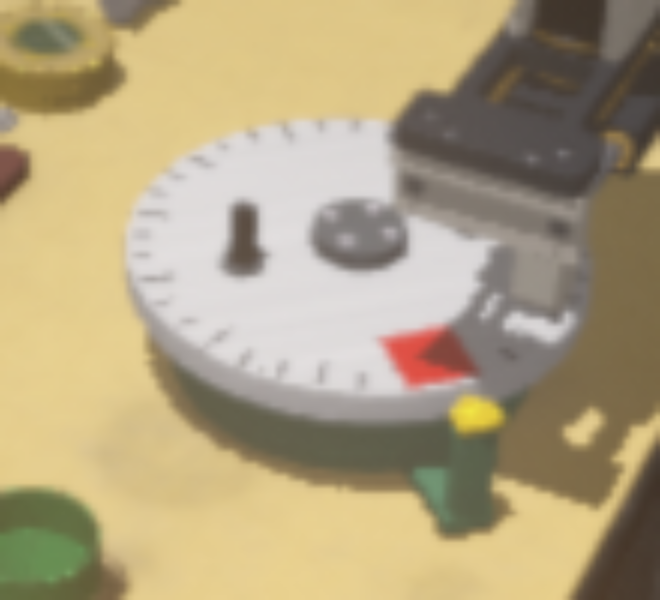

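The disc has stopped and the mark is partly in shadow; its corners are at crop (380,340), (455,328), (478,373) and (408,388). I'll measure the real offset from those.

```bash
python3 - <<'E'
from h import *
c=np.load("s3.npz")
f=lambda u,v:ray(c,230+u/6,170+v/6,.06)[:2]
q=[f(*x) for x in((380,340),(455,328),(478,373),(408,388))]
m=np.mean(q,0);inn=(q[0]+q[1])/2;out=(q[2]+q[3])/2
C=np.array([.449,.332])
for p in(m,inn,out):d=p-C;print(p,np.hypot(*d),np.rad2deg(np.arctan2(d[1],d[0])))
d=out-inn;print("dir",np.rad2deg(np.arctan2(d[1],d[0])))
print("out->tip",[np.linalg.norm(out-f(*x)) for x in((470,400),(465,398),(478,408))])
E
```

```text
[0.39718147 0.38971924] 0.07756720317474404 131.916501993653
[0.40686121 0.3787933 ] 0.06297054891154927 132.00399689148387
[0.38750173 0.40064519] 0.0921639810255064 131.85672158334145
dir 131.53905301889847
out->tip [np.float64(0.014503292825184448), np.float64(0.012535878178896743), np.float64(0.01970269911516946)]
```

```bash
python3 -c "
from plant import robot
print(robot.close_job())"
```

```text
the job is handed in; nothing more can be done
None
```

I flicked the disc anticlockwise and let it coast about two turns. I then braked it on the flat face with the red mark about 4° short of the pointer (10° allowed), held it there with about 13 N, and handed the job in; no verdict came back.

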